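# Push the spare film roll home in the centring nest

## Robot

A 6-joint arm with a two-finger parallel gripper is mounted at the origin on a cart in front of the work surface, level with it; the furniture and walls round the work are solid. World frame = base frame: x ahead of the robot, y to its left, z up, the work surface at z = 0. Lengths are in m, angles in rad, forces in N, time in s.
With the tool pointing down it reaches from about 0.375 to 0.925 m from the base axis. Payload 5.7 kg.
Tool frame: the origin (TCP) lies midway between the tips of the shut fingers; the grasp point (between the pads) lies 19 mm behind it; z points along the fingers, x is the direction in which the jaws open and shut, and the axes are right-handed (so a half turn about z gives the same grasp; the last joint's range is limited). The gripper opens to 88 mm and grips with 3 to 60 N. Pads are 20 mm wide; open, the fingers measure 115 mm over their backs; the gripper's body (75 mm by 178 mm) begins 61 mm behind the grasp point.
Start: joints at [-1.358, 0.359, 1.51, -0, 1.272, -0.115], TCP at [0.193, -0.568, 0.223] pointing down, gripper open.
Joint ranges: [-2.97, 2.97], [-1.01, 2.36], [0.21, 2.38], [-0.96, 4.11], [0.2, 2.71], [-2.98, 2.98]. Speed limits (rad/s): [2.39, 2.39, 3.14, 3.14, 3.14, 3.14].

## Interface

Orientations are given as a unit quaternion [x, y, z, w].
In Python, from bench import move_ptp, servo_line, goto_joints, move_gripper, sleep, inverse_kinematics, capture, PlanningError, close_job, spot_in, silhouettes, current_clock, current_joint_pos, current_qvel, current_joint_torque, current_position, current_orientation, current_force, current_torque, current_finger_gap gives the robot as it stands. Calls block until the motion is done:
- move_ptp(position, orientation): joint-space move of the TCP to a pose.
- servo_line(position, orientation=None, rate=0.15, contact_N=None): straight line of the TCP; orientation=None keeps the orientation; rate is the mean speed in m/s. With contact_N (N) it stops when the force on the tool has changed by that much, and returns True; else False.
- goto_joints(angles): joint-space move.
- move_gripper(opening): finger opening in m; the grip force is fixed at half the most; returns when the fingers have stopped.
- sleep(seconds).
- inverse_kinematics(position, orientation): joint angles nearest the present ones, or None.
- capture(name): name is "scene" or "top" or "wrist"; returns a dict with "image" (384x512x3 uint8, blue, green, red), "range_z" (384x512 float32, m along the optical axis (not along the pixel's ray), 0 where there is no reading), "intrinsics" (3x3 intrinsics, pixels), "R" (3x3) and "t" (3): a world point X has camera coordinates R X + t. Camera axes: x right, y down, z forward; pixel columns grow to the right and rows downward; lengths in m; the calibration is good to about 2 mm. A picture is of the moment at which its call begins.
A pose or a line that the arm cannot do raises PlanningError and nothing moves.
- close_job(): hands the job in, once; it reports no verdict.
Trained networks look in the newest picture that a camera, given by its name, has taken for a name from the list of things; names that differ only in an ending like _2 or _b are one class to them, and where a whole thing is asked for, a point or a joint stands for the part that bears it (a point fixed in the world has none). Each returns a list of dicts, best first, with "conf" (0 to 1); they miss things now and then, are a little off and sometimes report something else, mostly with a low value. They report only what shows in the picture. A call takes as long as a camera call. They do not tell look-alikes from the thing itself.
- spot_in(camera, query): "xy" ([column, row] in pixels, amid what is visible of it).
- silhouettes(camera, query): "region" (384x512 bool, what is visible of it) and "xy" ([column, row] in pixels, amid what is visible of it).
Readings, each from a call of its own:
- current_clock(): time.
- current_joint_pos(): joint angles.
- current_qvel(): joint speeds.
- current_joint_torque(): joint torques, N m.
- current_position(): TCP position.
- current_orientation(): TCP orientation.
- current_force(): force on the tool from outside, world axes, zero at the start.
- current_torque(): the same for the moment, N m.
- current_finger_gap(): finger opening in m.
Only numpy, scipy, OpenCV 4.12 (cv2) and the standard library are available. Lean on these libraries where they do the work, as an engineer would, in place of code of your own. Each camera call takes 0.05 s, during which the arm holds its last target. There are 200 camera calls.

## Task

Get the spare buffer-film roll ready for the next film change: slide it flat along the bench, without lifting it, into the open end of the V-shaped centring nest until it is fully home against both rails. Leave it lying there; do not disturb the two tape rolls or the eye loupe.

Things in the scene. Friction and masses are not known exactly. Their poses are not given: they have to be found in the camera images.
- film_centre (a point): Centre, half-way up, of the spare film roll: a loose flat white disc 74 mm in diameter, 18 mm thick, about 80 g, with a small blue core (bore 22 mm), lying flat on the bench 19 to 24 cm from the seat on the nest's open side, within 25 degrees of its axis. It slides easily; two spread fingertips (about 45 mm apart) behind its rim steer it well.
- nest: V-shaped centring nest fixed to the bench: two aluminium rails, 18 mm wide, 22 mm high, no floor between, converging with 80 degrees between their inner faces to a 12 mm high steel plate. Origin on the bench under a seated roll's centre; x points level into the V from the open to the narrow end (roughly to the robot's right), z up. Rounded rail tips at x = -52, y = +/-103 mm.
- nest_seat (a point): Where the film roll's centre lies, 9 mm above the bench, when the roll touches both rails; the rails' inner faces would meet 58 mm farther in. Axes as the nest's. A roll pushed straight towards this point from within 25 degrees of the nest's -x axis passes between the rail tips, and the rails centre it.
- tape_centre (a point): Centre, half-way up, of a bystander: a loose green tape roll, 78 mm in diameter, 24 mm thick, with a wide bore, lying flat beside the film roll at 12 to 18 cm between centres (which of the two is on which side varies). Not to be moved.
- amber_centre (a point): Centre, half-way up, of a bystander: a loose amber tape roll, 62 mm in diameter, 19 mm thick, with a wide bore, lying near the front left of the bench. Not to be moved.
- loupe_centre (a point): Centre, half-way up, of a bystander: a loose black eye loupe, 37 mm in diameter, 28 mm high, standing between the nest and the robot. Not to be moved. (Also mind the fixed blue drawer cabinet, about 0.3 m tall, at the right rear beyond x = 0.62 m, y below -0.24 m: go round its front or high over it.)
Not all that is in view belongs to the job. Of the things like the part that bears film_centre, leave any that is yellow; of the rest the larger one is meant.

How it is judged:
At the end, for the whole second after the job is handed in: The film roll lies flat on the bench (tilt under 10 degrees) with its centre within 10 mm of the nest's seat point; the green tape, the amber tape and the loupe are within 20 mm of where they began (horizontal distance between film_centre and nest_seat below 0.01 m and angle between film_centre's own z axis and vertical below 0.17 rad and height (world z) of film_centre below 0.014 m and distance of each of tape_centre, amber_centre, loupe_centre from where it was at the start of the episode below 0.02 m); the robot touches nothing.
It fails at once if the film roll is lifted more than 16 mm off the bench (height (world z) of film_centre above 0.025 m).
It fails at once if a bystander (green tape, amber tape or loupe) is moved by more than 20 mm (distance of any of tape_centre, amber_centre, loupe_centre from where it was at the start of the episode above 0.02 m).
It also fails if it takes over 38 s, if anything falls off the work surface, if the arm or the gripper's body presses on something with over 40 N, if the wrist force passes 120 N, or if a joint passes its speed limit or range.

## Working session

There is one attempt and no reset: what is moved stays moved. The work goes in short steps, each a Python script; the robot and the scene stay as the last script left them, time stands still between calls to the robot, and variables do not carry over. Pictures are saved under pics/ and viewed, about 8 in all and at most 12, crops included, and the job is handed in when it is done.

```bash
mkdir -p pics; cat > h.py <<'E'
import numpy as np, cv2
from bench import *
def world(c,u,v,z):
    K,R,t=c["intrinsics"],np.array(c["R"]),np.array(c["t"])
    d=R.T@np.linalg.inv(K)@np.array([u,v,1.]); o=-R.T@t
    return o+d*(z-o[2])/d[2]
def cloud(c):
    K,R,t=np.array(c["intrinsics"]),np.array(c["R"]),np.array(c["t"])
    Z=c["range_z"]; v,u=np.mgrid[:384,:512]
    P=np.stack([u,v,np.ones_like(u)],-1)@np.linalg.inv(K).T*Z[...,None]
    return (P-t)@R
E
python3 - <<'E'
from h import *
ims=[]
for n in("scene","top"):
    c=capture(n); cv2.imwrite(f"pics/{n}0.png",c["image"])
    P=cloud(c)
    for q in("film_centre","tape_centre","amber_centre","loupe_centre","nest"):
        for s in silhouettes(n,q):
            r=s["region"]&(c["range_z"]>0); p=P[r]
            print(n,q,round(s["conf"],2),np.round(s["xy"]),r.sum(),p.min(0).round(3),p.max(0).round(3),np.median(p,0).round(3), c["image"][r].mean(0).round())
print(current_clock())
E
```

```text
scene film_centre 0.93 [192. 233.] 1008 [0.44 0.21 0.  ] [0.52  0.282 0.021] [0.471 0.249 0.018] [ 28. 174. 194.]
scene film_centre 0.86 [183. 168.] 602 [0.639 0.071 0.001] [0.716 0.146 0.022] [0.668 0.114 0.018] [169. 171. 170.]
scene tape_centre 0.94 [227. 204.] 916 [0.474 0.056 0.001] [0.573 0.162 0.027] [0.508 0.127 0.022] [104. 128.  74.]
scene amber_centre 0.91 [226. 284.] 950 [0.309 0.233 0.   ] [0.372 0.308 0.023] [0.336 0.28  0.019] [ 60. 136. 186.]
scene nest 0.63 [281. 147.] 1071 [ 0.469 -0.187 -0.   ] [ 0.691 -0.009  0.029] [ 0.586 -0.089  0.017] [154. 154. 159.]
top film_centre 0.92 [186. 190.] 618 [ 0.443  0.206 -0.001] [0.516 0.284 0.026] [0.478 0.243 0.019] [ 79. 143. 155.]
top film_centre 0.81 [241. 114.] 544 [ 0.642  0.073 -0.001] [0.714 0.142 0.025] [0.677 0.107 0.019] [145. 145. 141.]
top film_centre 0.56 [201. 135.] 318 [ 0.594  0.196 -0.001] [0.649 0.249 0.02 ] [0.622 0.222 0.015] [146. 146. 142.]
top tape_centre 0.91 [228. 177.] 528 [ 0.475  0.083 -0.001] [0.554 0.163 0.032] [0.515 0.124 0.025] [ 98. 110.  71.]
top amber_centre 0.78 [180. 240.] 316 [0.313 0.244 0.001] [0.37  0.304 0.025] [0.344 0.272 0.02 ] [ 74. 113. 147.]
top loupe_centre 0.69 [336. 238.] 159 [ 0.331 -0.166  0.002] [ 0.364 -0.128  0.032] [ 0.348 -0.144  0.025] [52. 50. 49.]
top nest 0.74 [325. 151.] 1094 [ 0.471 -0.172 -0.   ] [ 0.692 -0.01   0.032] [ 0.578 -0.104  0.022] [147. 142. 142.]
0.6
```

View pics/top0.png

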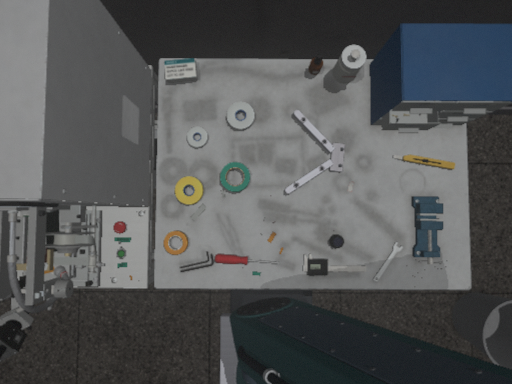

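View pics/scene0.png

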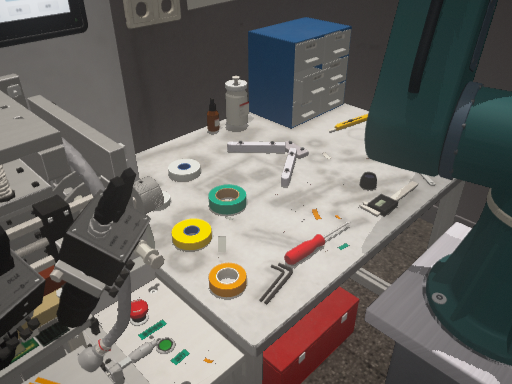

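The top view shows three candidate film rolls:
- Yellow at (189,190): excluded by colour.
- Small white at (197,137).
- Large white at (241,116), about 72 mm across: this one fits as the larger non-yellow roll.

Next I'll confirm it in a crop and fit the nest rails.

```bash
python3 - <<'E'
from h import *
c=capture("top"); im=c["image"]
cv2.imwrite("pics/crop1.png",cv2.resize(im[90:210,160:360],None,fx=4,fy=4,interpolation=cv2.INTER_CUBIC))
P=cloud(c); s=silhouettes("top","nest")[0]["region"]
reg=cv2.dilate(s.astype(np.uint8),np.ones((7,7)))>0
p=P[reg&(P[...,2]>.016)&(P[...,2]<.03)][:,:2]
from scipy.optimize import minimize
# model: rails' top-centre lines; params: seat x,y, heading
def rails(q):
    s=q[:2];e=np.array([np.cos(q[2]),np.sin(q[2])]);n=np.array([-e[1],e[0]])
    L=(p-s)@np.array([e,n]).T
    a=np.radians(40);out=[]
    for sg in(1,-1):
        d=np.array([-np.cos(a),sg*np.sin(a)]); m=np.array([np.sin(a),sg*np.cos(a)])
        r=L-[.058,0]; al=r@d; pe=r@m-.009
        tip=(np.array([-.052,sg*.103])-[.058,0])@d
        out.append(np.hypot(pe,np.maximum(0,al-tip-.009)+np.maximum(0,-al)))
    return np.minimum(*out)
f=lambda q:np.sum(np.minimum(np.maximum(rails(q)-.006,0),.02))+ .2*np.sum(np.minimum(rails(q),.02)**2)/.02
best=min((minimize(f,[x,y,h],method="Nelder-Mead",options=dict(maxiter=2000,xatol=1e-5,fatol=1e-7)) for x in(.56,.6) for y in(-.1,-.06,-.03) for h in(-1.9,-1.57,-1.2)),key=lambda r:r.fun)
print(len(p),best.x,best.fun,np.percentile(rails(best.x),[50,80,95]))
def circ(m,zc):
    cs,_=cv2.findContours(m.astype(np.uint8),0,1); k=max(cs,key=cv2.contourArea)
    (u,v),r=cv2.minEnclosingCircle(k); return world(c,u,v,zc)
for q,z in(("film_centre",.018),("tape_centre",.024)):
    for s in silhouettes("top",q): print(q,s["xy"],circ(s["region"],z).round(4))
for k in([.52,-.1],[.66,.1]): pass
s0=best.x; 
for lx,ly in((0,0),(-.052,.103),(-.052,-.103),(.058,0)):
    e=np.array([np.cos(s0[2]),np.sin(s0[2])]);n=np.array([-e[1],e[0]])
    w=np.append(s0[:2]+lx*e+ly*n,.022); x=np.array(c["R"])@w+c["t"]; x=np.array(c["intrinsics"])@x; print(w.round(3),(x[:2]/x[2]).round(1))
E
```

```text
815 [ 0.57577743 -0.08106952 -1.68402786] 1.3373394418777873 [0.00484038 0.00773448 0.01079184]
film_centre [239.2, 110.1] [0.6774 0.107  0.018 ]
film_centre [183.4, 190.1] [0.4762 0.243  0.018 ]
film_centre [197.1, 135.3] [0.6207 0.2219 0.018 ]
tape_centre [234.3, 168.1] [0.5135 0.1223 0.024 ]
[ 0.576 -0.081  0.022] [311.2 153.2]
[ 0.684 -0.041  0.022] [295.9 112.7]
[ 0.479 -0.018  0.022] [287.2 189.6]
[ 0.569 -0.139  0.022] [333.1 155.8]
```

View pics/crop1.png

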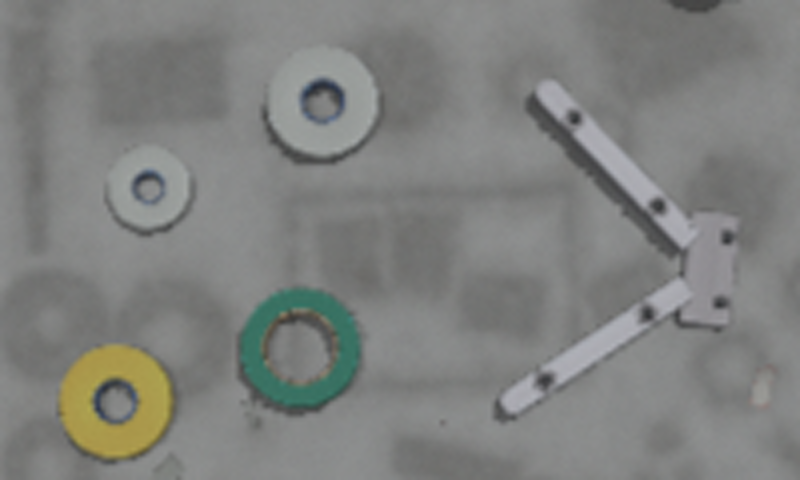

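The crop confirms it: a large white roll with a blue core at crop (322,102), i.e. image (240,115). The smaller white one is at crop (148,187). The rail tips at crop (545,92) and (508,405) agree with the fitted nest. The push heading is 22° off the nest axis. Next I'll approach from behind the roll.

```bash
cat >> h.py <<'E'
from scipy.spatial.transform import Rotation as Ro
seat=np.array([.5758,-.0811]); film=np.array([.6774,.107]); nh=-1.684
d=(seat-film)/np.linalg.norm(seat-film)
def quat(d,s=1):
    x=s*np.array([-d[1],d[0],0]); z=np.array([0,0,-1.]); return Ro.from_matrix(np.stack([x,np.cross(z,x),z],1)).as_quat()
E
python3 - <<'E'
from h import *
st=film-d*.058
def j6(s):
    j=inverse_kinematics([*st,.1],quat(d,s)); print(s,None if j is None else np.round(j,2)); return 9 if j is None else abs(j[5])
s=min((1,-1),key=j6); q=quat(d,s); print("sign",s)
move_ptp([.42,-.15,.26],q); move_ptp([.52,.12,.24],q); move_gripper(.045)
move_ptp([*st,.1],q); servo_line([*st,.007],rate=.08)
print(current_position(),current_finger_gap(),current_force(),current_clock())
c=capture("wrist"); cv2.imwrite("pics/w1.png",c["image"])
E
```

```text
1 [ 0.13  0.64  1.34 -0.    1.16  0.62]
-1 [ 0.13  0.64  1.34 -0.    1.16 -2.52]
sign 1
[0.70558432 0.15812976 0.00771002] 0.04527841742247231 [-0.20334137  1.44763318 -0.20351151] 6.7083
```

View pics/w1.png

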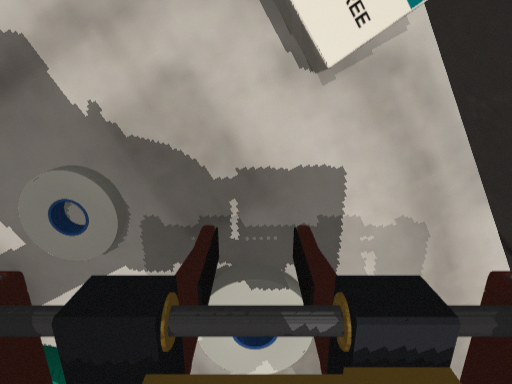

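The wrist view shows the film's core at (256,335), centred between the fingertips at (210,230) and (305,230). The small roll at (70,215) is clear. Now I'll push.

```bash
python3 - <<'E'
from h import *
a=seat-d*.055
print(servo_line([*a,.007],rate=.08)); print(current_position(),current_force())
b=seat-d*.034
print(servo_line([*b,.007],rate=.03,contact_N=5)); p=np.array(current_position()); print(p,current_force(),"behind seat",(seat-p[:2])@d)
c=capture("top"); cv2.imwrite("pics/t2.png",cv2.resize(c["image"][80:220,220:380],None,fx=4,fy=4,interpolation=cv2.INTER_CUBIC))
print(current_clock())
E
```

```text
False
[ 0.60203343 -0.03255048  0.00701638] [0.06413284 0.91244562 0.12101568]
True
[ 0.59444028 -0.04698379  0.00693173] [1.64331942 2.41403605 1.57082631] behind seat 0.03887596108086915
10.225
```

View pics/t2.png

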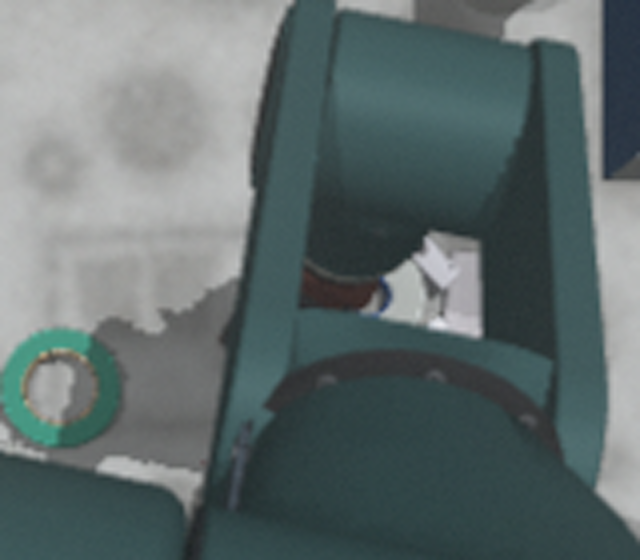

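The arm hides most of the roll in this picture. The contact distance of 38.9 mm matches the seated prediction of 39.4 mm. I'll back off along the push line, lift, and measure.

```bash
python3 - <<'E'
from h import *
b=seat-d*.10
servo_line([*b,.007],rate=.1); servo_line([*b,.2],rate=.2); move_ptp([.45,.22,.25],current_orientation())
c=capture("top"); cv2.imwrite("pics/t3.png",cv2.resize(c["image"][90:210,200:360],None,fx=5,fy=5,interpolation=cv2.INTER_CUBIC))
P=cloud(c)
for s in silhouettes("top","film_centre"):
    k=max(cv2.findContours(s["region"].astype(np.uint8),0,1)[0],key=cv2.contourArea)
    (u,v),r=cv2.minEnclosingCircle(k); w=world(c,u,v,.018)
    print(s["conf"],s["xy"],w.round(4),"off",(w[:2]-seat).round(4))
for q in("tape_centre","amber_centre","loupe_centre"):
    for s in silhouettes("top",q)[:1]: print(q,s["xy"],np.median(P[s["region"]],0).round(3))
print(current_clock())
E
```

```text
0.97 [311.2, 157.7] [ 0.5746 -0.0826  0.018 ] off [-0.0012 -0.0015]
0.85 [195.8, 134.8] [0.6211 0.2226 0.018 ] off [0.0453 0.3037]
0.62 [194.8, 196.1] [0.4671 0.2271 0.018 ] off [-0.1087  0.3082]
tape_centre [231.0, 168.8] [0.514 0.122 0.025]
loupe_centre [335.5, 238.0] [ 0.349 -0.143  0.024]
13.4333
```

View pics/t3.png

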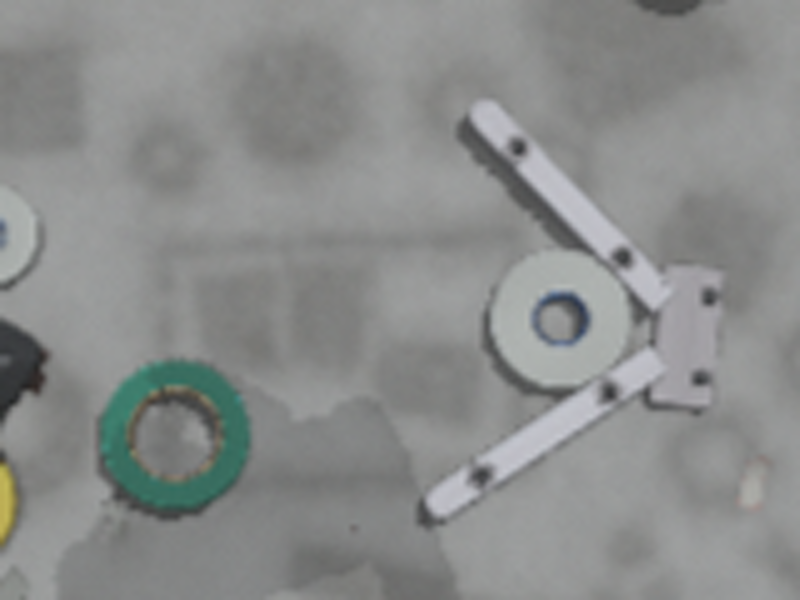

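The roll, with its core at crop (560,318), touches both rails. It measures about 2 mm from the fitted seat. Green tape and loupe are unmoved, and amber is only hidden under the arm. Handing in.

```bash
python3 - <<'E'
from h import *
c=capture("scene")
for s in silhouettes("scene","amber_centre")[:1]: print(s["xy"],np.median(cloud(c)[s["region"]],0).round(3))
print(current_force(),current_qvel()); close_job()
E
```

```text
[228.0, 275.8] [0.336 0.28  0.019]
[-0.01785272  0.72420016  0.0443746 ] [ 0.00548053 -0.00368868  0.00201555  0.00077326 -0.00066878 -0.00210054]
the job is handed in; nothing more can be done
```

I slid the large white film roll flat along the bench with two fingertips 45 mm apart. It went straight towards the nest seat until it met the rails, where the push stopped on contact. I then backed the arm off and raised it clear before handing in at about 13.5 s of the 38 s.

- **Film roll:** the last top picture shows it touching both rails, about 2 mm from the seat position I fitted from the images. I did not measure its tilt or height, but it looks flat and was never lifted.
- **Bystanders:** the green tape, amber tape and loupe read within about 2 mm of their starting positions. The arm hid the amber tape in the last top picture, so I checked it in the scene camera instead.
- **Robot:** it was at z = 0.25 m, touching nothing and essentially at rest.

No check failed or disagreed.

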